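# Slide a welded workpiece up to a bar rest and tip it over onto it

## Robot

A 6-joint arm with a two-finger parallel gripper is mounted at the origin on a cart in front of the work surface, level with it; the furniture and walls round the work are solid. World frame = base frame: x ahead of the robot, y to its left, z up, the work surface at z = 0. Lengths are in m, angles in rad, forces in N, time in s.
With the tool pointing down it reaches from about 0.3 to 0.75 m from the base axis. Payload 8.5 kg.
Tool frame: the origin (TCP) lies midway between the tips of the shut fingers; the grasp point (between the pads) lies robot.grip_depth behind it (robot.grip_depth is the distance from the TCP to the grasp point, in m); z points along the fingers, y is the line along which they close (so a half turn about z gives the same grasp; the last joint's range is limited). The gripper opens to 85 mm and grips with 20 to 120 N. Pads are 22 mm wide; open, the fingers measure 114 mm over their backs; the gripper's body (76 mm by 85 mm) begins 54 mm behind the grasp point. The pads swing forward as they close: fully open they stand 13 mm farther back than shut.
Start: joints at [-1.342, 0.381, 1.297, -0, 1.464, -0.215], TCP at [0.236, -0.497, 0.201] pointing down, gripper open.
Joint ranges: [-3.11, 3.11], [-0.89, 2.33], [0.22, 2.48], [-1.42, 4.56], [0.17, 2.85], [-2.88, 2.88]. Speed limits (rad/s): [2.39, 2.39, 3.14, 3.14, 3.14, 3.14].

## Interface

Orientations are given as [roll, pitch, yaw] about the fixed x, y, z axes, in that order (R = Rz(yaw) Ry(pitch) Rx(roll)).
In Python, from workcell import robot gives the robot as it stands.
- The arm moves only by the tool drive_tool, never from a script. Its argument "series" is a list that holds one entry, the list of rows, each a list of 7 numbers: the shift along the tool's x, y, z in m, then the turn, a rotation vector about the tool's x, y, z in degrees, then the opening, from -1 (shut) to 1 (fully open), so that 0 is half open. In form: [[[dx, dy, dz, wx, wy, wz, fingers], ...]]. A call has exactly 8 rows; each row shifts and turns the commanded pose from where the row before left it, along the tool's axes as they then stand; what a row does not reach is not made up. A row lasts 1/8 s, in which the tool goes at most 62.5 mm and 10.7 degrees, less where a joint would pass 70% of its speed; a pose out of reach is approached as far as the arm can. A call is refused whole if a number of a shift passes 0.0625 or a number of a turn 10.7, either way. A call with a gripper value outside its range is refused whole. The fingers move at their own pace and stop on an object; the grip force is fixed at half the most. Time passes only in rows, so rows that do not move let the fingers close, or fill a call up. It gives the time, the measured TCP pose, the force, the opening and the grip force at its end, in the units of the state.
- robot.get_state(): the state, without advancing time (a new reading comes with each control period).
- robot.capture(name): name is "side" or "top" or "wrist"; returns a dict with "color" (420x560x3 uint8, red, green, blue), "mtx" (3x3 intrinsics, pixels), "rvec" (rotation vector, rad) and "tvec" (3), from world to camera coordinates, as OpenCV has them. Camera axes: x right, y down, z forward; pixel columns grow to the right and rows downward; lengths in m; the calibration is good to about 2 mm. A picture is of the moment at which its call begins. There is no depth.
- robot.sign_off(): hands the job in; it is judged then, once.
The state is a dict: "time": time; "joint_pos": joint angles; "joint_velocities": joint speeds; "effort": joint torques, N m; "tcp_pos": TCP position; "eef_rot": TCP orientation; "force": force on the tool from outside, world axes, zero at the start; "moment": the same for the moment, N m; "gripper_width": opening from 0.0 (shut) to 1.0 (fully open); "grasp_force": force on a finger pad.
Only numpy, scipy, OpenCV 4.12 (cv2) and the standard library are available. Lean on these libraries where they do the work, as an engineer would, in place of code of your own. Each camera call takes 0.05 s, during which the arm holds its last target. There are 200 camera calls.

## Task

The underside of the welded workpiece (round bar standing upright on a plate) has to be cleaned. With the fingers pushing only, slide the workpiece, still standing, along the table toward the blue bar rest until it is close enough, then push it over so that its bar lies across the rest, in the trough, with the free end of the bar reaching past the rest and the plate standing on edge on the table. Do not grip, lift or carry it, push gently, leave the other things where they stand, and let go at the end.

Things in the scene. Friction and masses are not known exactly. Their poses are not given: they have to be found in the camera images.
- workpiece: Dark steel workpiece, 0.6 to 0.95 kg: plate 96 x 60 x 6 mm (local x, y, z) with a round bar, 26 mm in diameter, upright on it, top 134 mm above the table. Origin: centre of the plate's underside, z up. Bar axis at local x = -20, y = -4 mm. Its -x edge faces the rest, squared within 0.15 rad. Pushed low at the plate it slides (3 to 8 N); pushed above 100 mm toward the rest it tips (2 to 4 N).
- tip_edge (a point): Middle of the workpiece's lower short edge at local x = -48 mm, y = 0, z = 0: the edge over which it is to tip; it stays on the table throughout. The centre of mass is about 35 mm behind this edge and 48 mm up, so the workpiece falls over by itself once tilted about 36 to 40 degrees.
- bar_end (a point): Centre of the free (upper) end face of the bar, on its axis, 134 mm above the plate's underside.
- bar_rest: Blue rest, fixed. Origin: centre of its underside. Local x runs along its trough and points away from the workpiece, which starts on the -x side, its tipping edge 140 to 165 mm before the trough (bar too short to reach), and goes over toward +x. Trough: x from -15 to 15 mm, black rubber floor 15 mm high, 60 mm wide in y; cheeks flare to 42 mm high at y = +-57 mm. Foot 46 x 126 x 6 mm.
- mandrel: Bystander: loose turned steel plug, 38 mm in diameter, with a T pin, 69 mm high; origin at the centre of its underside. To be left alone.
- nut: Bystander: loose steel hexagon nut, 30 x 34 x 16 mm; origin at the centre of its underside. To be left alone.
- spray: Bystander: loose standing spray can, 52 mm in diameter, 200 mm high; origin at the centre of its underside. To be left alone.
Mind the look-alikes: they are no part of the job. Of the things that look like the workpiece, take the one that is farthest to the robot's left at the start. Several things have the shape of the bar_rest; the one meant has the colours described above.

How it is judged:
By the outcome, as a careful person would: the job done as asked, in the order asked, and still so for the second after the job is handed in, with the robot touching nothing.
It also fails if it takes over 48 s, if anything falls off the work surface, if the arm or the gripper's body presses on something with over 40 N, if the wrist force passes 120 N, or if a joint passes its speed limit or range.

## Working session

There is one attempt and no reset: what is moved stays moved. The work goes in short steps, Python scripts to look and compute and a tool call to move; the robot and the scene stay as the last step left them, time stands still between calls to the robot, and variables do not carry over. Pictures are saved under pics/ and viewed, at most 10 in all, crops included, and the job is handed in when it is done.

Besides the shell and the picture viewer there is one more tool, called after "Request:" as name(argument=value, ...) on one line, values as JSON. drive_tool: Moves the arm, as the interface text tells. Its arguments: {"type":"object","properties":{"series":{"type":"array","items":{"type":"array","items":{"type":"array","items":{"type":"number"}}}}},"required":["series"]}

```bash
mkdir -p pics; ls; cat > h.py <<'E'
import cv2, numpy as np
from workcell import robot
def cap(n,f):
    c=robot.capture(n); cv2.imwrite('pics/'+f+'.png',c['color'][:,:,::-1]); np.savez('pics/'+f+'.npz',**{k:c[k] for k in('color','mtx','rvec','tvec')}); return c
def load(f): return dict(np.load('pics/'+f+'.npz'))
def plane(c,uv,z):
    R=cv2.Rodrigues(np.array(c['rvec'],float))[0]; t=np.array(c['tvec'],float).ravel(); C=-R.T@t
    d=(R.T@np.linalg.inv(c['mtx'])@np.c_[np.array(uv,float).reshape(-1,2),np.ones(np.size(uv)//2)].T).T
    return C+d*((z-C[2])/d[:,2])[:,None]
def proj(c,p):
    return cv2.projectPoints(np.array(p,float).reshape(-1,1,3),np.array(c['rvec'],float),np.array(c['tvec'],float),np.array(c['mtx'],float),None)[0].reshape(-1,2)
def tri(c1,uv1,c2,uv2):
    P=[c['mtx']@np.c_[cv2.Rodrigues(np.array(c['rvec'],float))[0],np.array(c['tvec']).ravel()] for c in(c1,c2)]
    X=cv2.triangulatePoints(P[0],P[1],np.array(uv1,float).reshape(2,1),np.array(uv2,float).reshape(2,1)); return (X[:3]/X[3]).ravel()
E
python3 - <<'E'
from h import *
for n in('top','side'): 
    c=cap(n,n+'0'); R=cv2.Rodrigues(np.array(c['rvec']))[0]; print(n,-R.T@np.array(c['tvec']).ravel())
print(robot.get_state(),robot.grip_depth)
E
```

```text
pics
top [ 0.36414545 -0.06453171  1.06578342]
side [0.39338643 0.71659604 0.41933611]
{'time': 0.1, 'joint_pos': array([-1.34229193e+00,  3.81148725e-01,  1.29814811e+00,  2.34463515e-05,
        1.46361059e+00, -2.15324867e-01]), 'joint_velocities': array([-1.49362915e-03, -1.37920057e-03, -2.33719893e-03, -1.19407235e-03,
       -1.61888343e-03, -9.72369098e-05]), 'effort': array([ 4.48996550e-03, -4.49224627e+01, -2.31655777e+01, -2.16590820e-04,
        3.64664673e-03,  3.93780155e-06]), 'tcp_pos': array([ 0.23609382, -0.49642247,  0.20007519]), 'eef_rot': array([-3.14031322e+00, -3.03691041e-04,  4.43826544e-01]), 'force': array([-0.74639172,  0.04780549, -0.13581248]), 'moment': array([-0.02674985,  0.04243704, -0.05276161]), 'grasp_force': 0.0, 'gripper_width': 0.9998435020674079} 0.0187
```

View pics/top0.png

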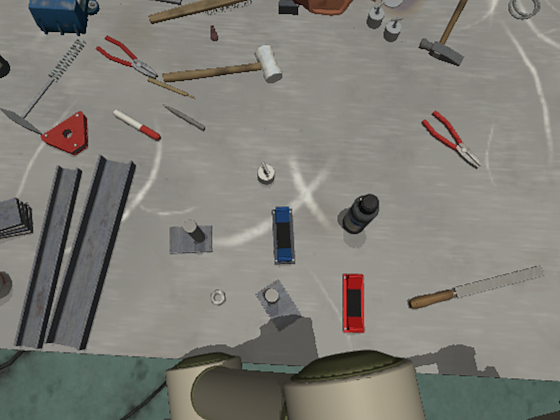

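View pics/side0.png

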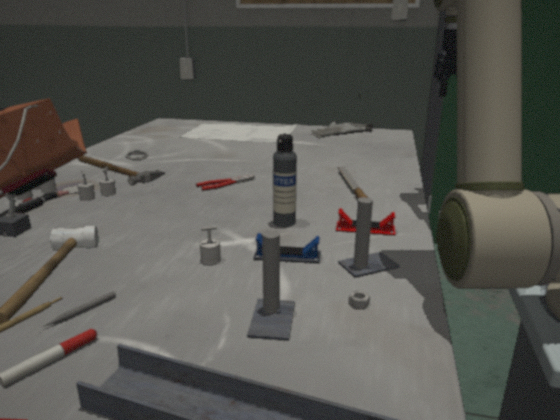

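The top view shows two workpiece look-alikes: one at (190,238) and one at (278,298). The first is farther to the robot's left (image left), so I take that one. There are two rests: blue at (284,236), which is the one meant, and red at (353,303). The bystanders are the mandrel (266,173), the nut (218,297) and the spray can (360,215). In the side view, the chosen workpiece is the near one at (272,280), with the blue rest behind it at (287,250).

```bash
python3 - <<'E'
from h import *
c=load('top0'); im=c['color'][:,:,::-1]
cv2.imwrite('pics/crop1.png',cv2.resize(im[160:320,150:390],None,fx=3.3,fy=3.3,interpolation=cv2.INTER_CUBIC))
hsv=cv2.cvtColor(im,cv2.COLOR_BGR2HSV)
m=cv2.inRange(hsv,(100,120,40),(130,255,255)); m[:, :250]=0
m=cv2.morphologyEx(m,cv2.MORPH_CLOSE,np.ones((21,21)))
m[:190]=0;m[290:]=0
k=max(cv2.findContours(m,0,2)[0],key=cv2.contourArea); r=cv2.minAreaRect(k); print('rest',r); print(plane(c,cv2.boxPoints(r),0.03), plane(c,r[0],0.03))
for n,p in dict(plate=(190,239),bar=(190,230),mand=(266,175),nut=(218,297),spray=(358,225)).items(): print(n,plane(c,p,0.006))
g=cv2.cvtColor(im,cv2.COLOR_BGR2GRAY); roi=g[210:265,160:225]; print(roi[::5,::5])
m=np.zeros_like(g); m[210:265,160:225]=(roi<105)*255
k=max(cv2.findContours(m,0,2)[0],key=cv2.contourArea); r=cv2.minAreaRect(k); print('plate',r,plane(c,cv2.boxPoints(r),0.006))
E
```

```text
rest ((281.5, 214.5), (15.0, 13.0), 90.0)
[[ 0.60951611 -0.0507575   0.03      ]
 [ 0.61114932 -0.07960164  0.03      ]
 [ 0.57717327 -0.08131966  0.03      ]
 [ 0.57555712 -0.052677    0.03      ]] [[ 0.59328927 -0.06609094  0.03      ]]
plate [[0.53098814 0.13528249 0.006     ]]
bar [[0.55138399 0.13723094 0.006     ]]
mand [[ 0.68980395 -0.02541762  0.006     ]]
nut [[0.40688914 0.06222964 0.006     ]]
spray [[ 0.58410977 -0.23980734  0.006     ]]
[[141 141 142 141 141 159 157 142 142 142 143 144 142]
 [150 151 145 142 141 142 142 142 142 144 143 143 144]
 [139 142 141 143 140 144 134 146 143 143 143 143 144]
 [140 142 146 147 145 137 141 149 128 127 127 144 146]
 [138 140  96 105 109 135 145  43  31 109 104 143 143]
 [140 140  99 103 109 101  53  46  44  81 100 143 146]
 [137 142 101 103 110 103 103  50  45 104 107 165 171]
 [138 141 105 104 104  99  99  91  90 107 100 158 161]
 [139 140  91 103 105 102 107  90  81 105 113 145 144]
 [138 139 146 145 146 145 146 147 148 156 153 151 148]
 [139 141 142 147 148 148 147 147 149 149 150 154 152]]
plate ((194.45126342773438, 237.7819366455078), (29.496416091918945, 34.01280212402344), 87.70938873291016) [[0.56404091 0.16810313 0.006     ]
 [0.57146525 0.09198838 0.006     ]
 [0.50492492 0.08363976 0.006     ]
 [0.49767086 0.15873455 0.006     ]]
```

View pics/crop1.png

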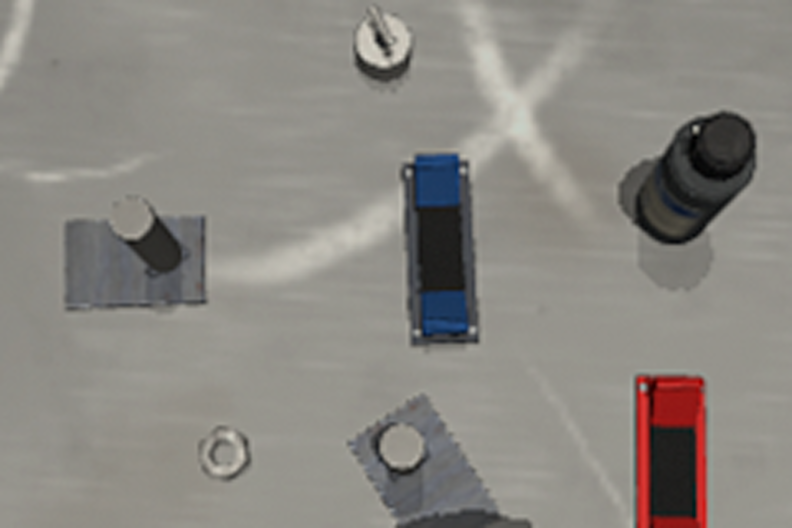

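The crop confirms the choice: the bar sits toward the rest on the plate. Plate corners are at crop (65,220), (206,216), (207,302) and (66,306). Rest foot corners are at (403,166), (467,162), (478,342) and (413,346).

```bash
python3 - <<'E'
from h import *
c=load('top0'); f=lambda a:np.array(a,float)/3.3+[150-.35,160-.35]
P=plane(c,f([(65,220),(206,216),(207,303),(66,307)]),0.006);print(P[:,:2].round(4),np.linalg.norm(np.diff(P,axis=0),axis=1))
d=P[0]-P[1]+P[3]-P[2]; print('wp centre',P.mean(0),'yaw x',np.arctan2(d[1],d[0]))
Q=plane(c,f([(403,166),(467,162),(478,342),(413,346)]),0.006);print(Q[:,:2].round(4),np.linalg.norm(np.diff(Q,axis=0),axis=1))
d=Q[1]-Q[0]+Q[2]-Q[3]; e=Q[0]-Q[3]+Q[1]-Q[2]; print('rest centre',Q.mean(0),'yaw x',np.arctan2(d[1],d[0]),np.arctan2(e[1],e[0])-np.pi/2)
# floor check by two floor corners
F=plane(c,f([(418,206),(461,206),(467,290),(424,290)]),0.015);print(F.mean(0))
b=plane(c,f((131,216)),0.134);print('bar end',b)
for n,z,p in(('mand',.03,(383,50)),('nut',.016,(224,452)),('other',.134,(403,447)),('spray',.2,(723,146))): print(n,plane(c,f(p),z))
s=load('side0'); print(proj(s,np.r_[P,Q,b]).round(0))
E
```

```text
[[0.5572 0.1844]
 [0.5653 0.0887]
 [0.5058 0.0829]
 [0.4978 0.1775]] [0.09601853 0.05982915 0.09485738]
wp centre [0.53152238 0.13337491 0.006     ] yaw x 1.6557263934247062
[[ 0.6079 -0.0435]
 [ 0.6132 -0.0873]
 [ 0.4897 -0.1008]
 [ 0.4846 -0.0574]] [0.04414896 0.12425671 0.0437181 ]
rest centre [ 0.54884954 -0.07225676  0.006     ] yaw x -1.4518313845718493 -1.4605143530448241
[ 0.55085713 -0.07354697  0.015     ]
bar end [[0.53851394 0.11508949 0.134     ]]
mand [[ 0.68285817 -0.02562344  0.03      ]]
nut [[0.40723683 0.06211559 0.016     ]]
other [[ 0.41101584 -0.05576083  0.134     ]]
spray [[ 0.58505066 -0.22697147  0.2       ]]
[[247. 334.]
 [259. 297.]
 [296. 300.]
 [289. 336.]
 [255. 257.]
 [258. 246.]
 [322. 250.]
 [321. 260.]
 [271. 233.]]
```

Request:
drive_tool(series=[[[0,0,-0.005,0,0,-8.9,-1],[0,0,-0.005,0,0,-8.9,-1],[0,0,-0.005,0,0,-8.9,-1],[0,0,-0.005,0,0,-8.9,-1],[0,0,0,0,0,-8.9,-1],[0,0,0,0,0,-8.9,-1],[0,0,0,0,0,-8.9,-1],[0,0,0,0,0,-8.9,-1]]])

```text
time: 1.1
tcp_pos: [0.2361, -0.4965, 0.2202]
eef_rot: [-3.141, -0.001, 1.692]
force: [-0.4, 0.0, 0.4]
gripper_width: -0.005
grasp_force: 0.0
```

Request:
drive_tool(series=[[[0.0425,0.023,0,0,0,0,-1],[0.0425,0.023,0,0,0,0,-1],[0.0425,0.023,0,0,0,0,-1],[0.0425,0.023,0,0,0,0,-1],[0.0425,0.023,0,0,0,0,-1],[0.0425,0.023,0,0,0,0,-1],[0.0425,0.023,0,0,0,0,-1],[0.0425,0.023,0,0,0,0,-1]]])

```text
time: 2.1
tcp_pos: [0.3799, -0.1362, 0.2205]
eef_rot: [-3.141, -0.0, 1.686]
force: [-0.7, -0.5, -0.2]
gripper_width: 0.004
grasp_force: 0.0
```

Request:
drive_tool(series=[[[0.0425,0.023,0,0,0,0,-1],[0.0425,0.023,0,0,0,0,-1],[0.0425,0.023,0,0,0,0,-1],[0.0425,0.023,0,0,0,0,-1],[0.0425,0.023,0,0,0,0,-1],[0.0425,0.023,0,0,0,0,-1],[0.0425,0.023,0,0,0,0,-1],[0.0425,0.023,0,0,0,0,-1]]])

```text
time: 3.1
tcp_pos: [0.5235, 0.2228, 0.2203]
eef_rot: [-3.141, 0.0, 1.687]
force: [0.5, -1.0, -0.2]
gripper_width: -0.001
grasp_force: 0.0
```

```bash
python3 - <<'E'
from h import *
cap('top','top1');cap('wrist','wrist1');print(robot.get_state()['tcp_pos'])
E
```

```text
[0.52365552 0.22457369 0.21946431]
```

View pics/wrist1.png

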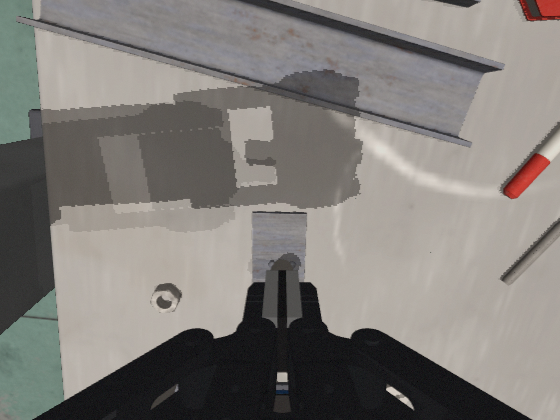

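The wrist view shows the plate's far edge at (253,211)–(306,212). It is level with the tool, and the way down is free.

```bash
python3 - <<'E'
from h import *
c=load('wrist1'); P=plane(c,[(252.5,211.5),(306.5,212)],.006); print(P,P.mean(0),np.linalg.norm(P[0]-P[1]), np.arctan2(*(P[1]-P[0])[[1,0]]))
t=robot.get_state()['tcp_pos']; d=P.mean(0)-t; y=1.686; print('tool dx,dy',d[0]*np.cos(y)+d[1]*np.sin(y), d[0]*np.sin(y)-d[1]*np.cos(y))
E
```

```text
[[0.49848808 0.1807887  0.006     ]
 [0.5568811  0.18723112 0.006     ]] [0.52768459 0.18400991 0.006     ] 0.05874733529385883 0.10988404348797629
tool dx,dy -0.0407580338899125 -0.0006603963399540187
```

Request:
drive_tool(series=[[[0,0,0.04,0,0,0,-1],[0,0,0.04,0,0,0,-1],[0,0,0.04,0,0,0,-1],[0,0,0.04,0,0,0,-1],[0,0,0.03,0,0,0,-1],[0,0,0.016,0,0,0,-1],[0,0,0.008,0,0,0,-1],[0,0,0.002,0,0,0,-1]]])

```text
time: 4.2
tcp_pos: [0.5235, 0.2212, 0.005]
eef_rot: [3.141, -0.0, 1.686]
force: [0.1, -0.0, -0.4]
gripper_width: 0.002
grasp_force: 0.0
```

Request:
drive_tool(series=[[[-0.006,0,0,0,0,0,-1],[-0.006,0,0,0,0,0,-1],[-0.005,0,0,0,0,0,-1],[-0.004,0,0,0,0,0,-1],[-0.003,0,0,0,0,0,-1],[-0.003,0,0,0,0,0,-1],[-0.003,0,0,0,0,0,-1],[-0.003,0,0,0,0,0,-1]]])

```text
time: 5.2
tcp_pos: [0.527, 0.1883, 0.0046]
eef_rot: [-3.142, -0.0, 1.687]
force: [-0.3, 0.3, 0.1]
gripper_width: -0.004
grasp_force: 0.0
```

Request:
drive_tool(series=[[[0,0,0.002,0,0,0,-1],[0,0,0,0,0,0,-1],[-0.002,0,0,0,0,0,-1],[-0.002,0,0,0,0,0,-1],[-0.002,0,0,0,0,0,-1],[-0.002,0,0,0,0,0,-1],[0,0,0,0,0,0,-1],[0,0,0,0,0,0,-1]]])

```text
time: 6.2
tcp_pos: [0.5279, 0.1805, 0.0026]
eef_rot: [3.142, -0.0, 1.686]
force: [0.1, -0.8, 0.4]
gripper_width: 0.003
grasp_force: 0.0
```

```bash
python3 - <<'E'
from h import *
a=cap('top','top2')['color'];b=cap('side','side2')['color'];print(robot.get_state()['tcp_pos'],robot.get_state()['force'])
x=cv2.resize(a[190:290,150:300],(600,400),interpolation=cv2.INTER_CUBIC);
y=cv2.resize(b[190:370,200:380],(400,400),interpolation=cv2.INTER_CUBIC)
cv2.imwrite('pics/m2.png',cv2.resize(np.hstack([x,y])[:,:,::-1],(800,320)))
E
```

```text
[0.52794697 0.18055559 0.00263125] [-0.00257339  0.03041446  0.22642694]
```

View pics/m2.png

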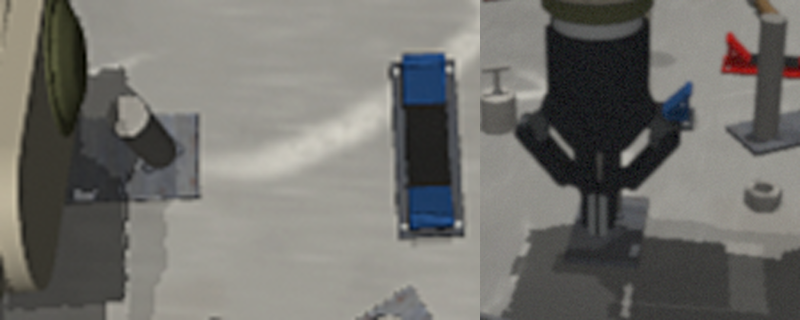

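```bash
python3 - <<'E'
from h import *
s=load('side2'); w=load('wrist1')
print(proj(s,[[.528,.1805,.0026],[.528,.1805,.03],[.528,.1915,.0026],[.4985,.1808,.006],[.5569,.1872,.006],[.4985,.1808,0],[.5569,.1872,0]]).round(1))
im=s['color']
cv2.imwrite('pics/s2.png',cv2.resize(im[270:360,220:320],None,fx=6,fy=6,interpolation=cv2.INTER_CUBIC)[:,:,::-1])
E
```

```text
[[267.9 336.8]
 [267.8 320.6]
 [266.1 341.6]
 [288.3 337.8]
 [246.9 334.9]
 [288.3 341.4]
 [247.  338.4]]
```

View pics/s2.png

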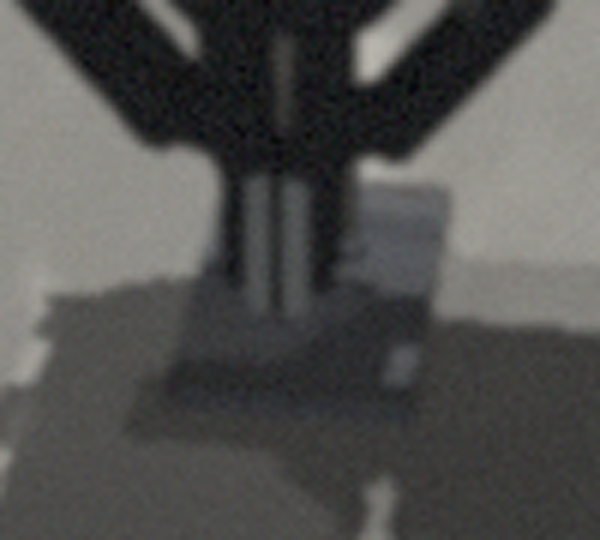

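The side crop shows the finger tips at about (266,323), above the plate's near edge at row 337. The TCP should project to row 337, so I check this before pushing.

```bash
python3 - <<'E'
from h import *
w=load('wrist1'); t=np.array([.52365,.22457,.2195]); print(proj(w,[t,t+[0,0,.0187],t+[0,0,.04],t+[0,0,.06]]).round(0))
w2=cap('wrist','wrist2'); s=load('side2')
t=robot.get_state()['tcp_pos']; print(t,proj(w2,[t,t+[0,0,.02]]))
for v in (268,270,275): 
  X=tri(w2,(282,v),s,(266,323)); print(v,X,proj(w2,X),proj(s,X))
cv2.imwrite('pics/w2.png',cv2.resize(w2['color'][180:330,200:370],None,fx=4,fy=4,interpolation=cv2.INTER_CUBIC)[:,:,::-1])
E
```

```text
[[279. 264.]
 [278. 282.]
 [278. 307.]
 [277. 337.]]
[0.52792401 0.18054241 0.00263094] [[280.81101995 259.86231812]
 [280.72891799 278.67740957]]
268 [0.52755661 0.19165288 0.03379274] [[282.8662781 267.800347 ]] [[266.16973098 322.9779185 ]]
270 [0.52783452 0.19027404 0.03280384] [[283.12714595 269.73778945]] [[266.22222786 322.97052744]]
275 [0.52855003 0.18672383 0.03025969] [[283.77827269 274.57639977]] [[266.35617567 322.95044017]]
```

View pics/w2.png

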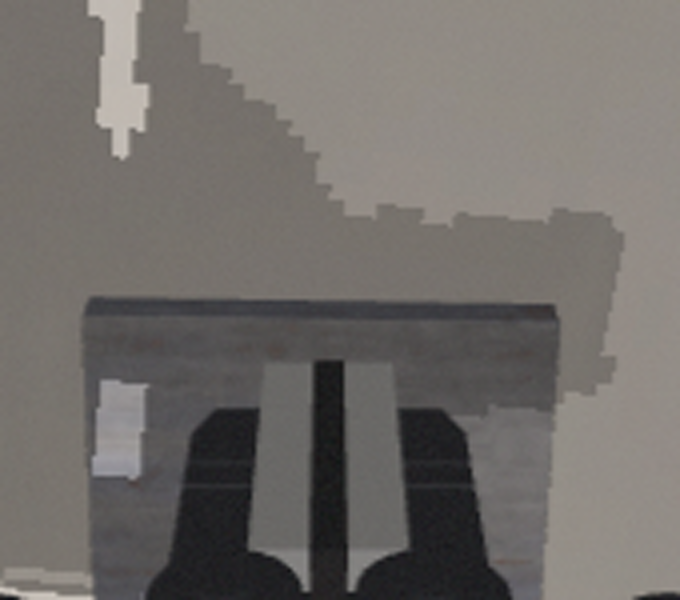

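```bash
python3 - <<'E'
from h import *
w=load('wrist2'); s=load('side2')
P=plane(w,[(221,258),(339,259.5)],.006);print(P,np.linalg.norm(P[0]-P[1]))
Q=plane(w,[(221,254.5),(339,256.5)],0);print(Q)
print(proj(s,P),'seen near corners ~',(220+175/6,270+395/6),(220+415/6,270+405/6))
t=robot.get_state()['tcp_pos']
for z in(0,.01,.02,.03): print(z,proj(w,t+[-.0013,.011,z]),proj(s,t+[-.0013,.011,z]))
R=cv2.Rodrigues(w['rvec'])[0];print('cam',-R.T@w['tvec'].ravel(), 'axis',R[2])
for z in (0.006,.02,.03,.04): print(z,plane(w,(282,270.5),z),plane(s,(266,323),z))
E
```

```text
[[0.49805137 0.17967096 0.006     ]
 [0.55654093 0.18570077 0.006     ]] 0.05879954489137138
[[0.49718945 0.17873357 0.        ]
 [0.55759755 0.18468124 0.        ]]
[[288.80669118 337.38831624]
 [247.47335604 334.30171512]] seen near corners ~ (249.16666666666666, 335.8333333333333) (289.1666666666667, 337.5)
0 [[280.77701824 239.66210653]] [[267.01001476 341.76186653]]
0.01 [[280.73553511 247.66838371]] [[266.95922406 335.81954012]]
0.02 [[280.6893534  256.58148981]] [[266.90785628 329.809697  ]]
0.03 [[280.63762691 266.56474147]] [[266.85590153 323.73117992]]
cam [0.51876431 0.26188812 0.1756837 ] axis [ 0.03714675 -0.31319699 -0.94896141]
0.006 [[0.52902225 0.17635078 0.006     ]] [[0.5374586  0.15391884 0.006     ]]
0.02 [[0.5281759  0.18340816 0.02      ]] [[0.53257877 0.17297713 0.02      ]]
0.03 [[0.52757137 0.18844915 0.03      ]] [[0.52909317 0.1865902  0.03      ]]
0.04 [[0.52696684 0.19349013 0.04      ]] [[0.52560758 0.20020326 0.04      ]]
```

Both views put the real finger tips at z≈0.03, so they hover over the plate about 28 mm higher than the TCP reading implies. Nothing has been touched. I back off, lower step by step and re-measure.

Request:
drive_tool(series=[[[0.01,0,0,0,0,0,-1],[0.012,0,0,0,0,0,-1],[0.012,0,0,0,0,0,-1],[0,0,0.005,0,0,0,-1],[0,0,0.005,0,0,0,-1],[0,0,0.004,0,0,0,-1],[0,0,0,0,0,0,-1],[0,0,0,0,0,0,-1]]])

```text
time: 7.35
tcp_pos: [0.5241, 0.2141, -0.0113]
eef_rot: [3.141, -0.0, 1.686]
force: [0.8, -0.2, 0.2]
gripper_width: -0.0
grasp_force: 0.0
```

```bash
python3 - <<'E'
from h import *
s=cap('side','side3'); st=robot.get_state(); print(st['tcp_pos'],st['force'])
t=st['tcp_pos']
for z in(0,.01,.014,.02,.03): print(z,proj(s,t+[-.0011,.0095,z]))
cv2.imwrite('pics/s3.png',cv2.resize(s['color'][270:370,220:320],None,fx=6,fy=6,interpolation=cv2.INTER_CUBIC)[:,:,::-1])
E
```

```text
[ 0.52415182  0.21418573 -0.01124295] [-1.05915446 -0.2544094  -0.33417069]
0 [[263.90017394 365.46906988]]
0.01 [[263.82912215 359.43176183]]
0.014 [[263.80046726 356.99694089]]
0.02 [[263.75723106 353.32313866]]
0.03 [[263.68448573 347.14192926]]
```

View pics/s3.png

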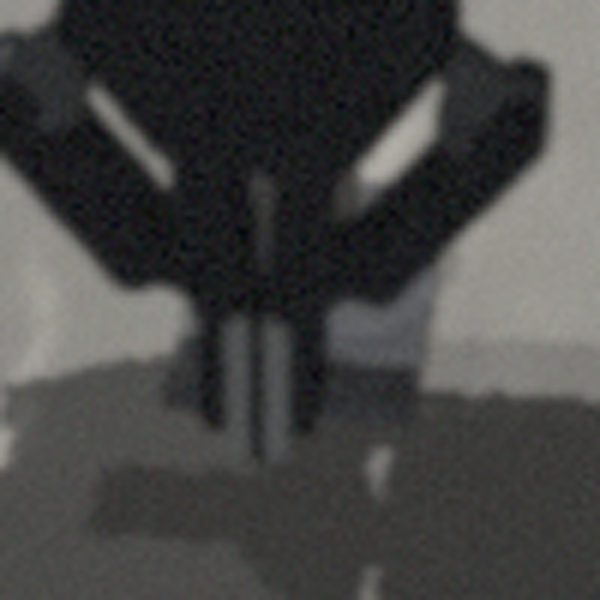

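The side crop shows the tips at (263,347), about 18 mm above the table and clear of the plate. I lower further, watching the force.

Request:
drive_tool(series=[[[0,0,0.004,0,0,0,-1],[0,0,0.004,0,0,0,-1],[0,0,0.002,0,0,0,-1],[0,0,0.001,0,0,0,-1],[0,0,0.001,0,0,0,-1],[0,0,0,0,0,0,-1],[0,0,0,0,0,0,-1],[0,0,0,0,0,0,-1]]])

```text
time: 8.4
tcp_pos: [0.524, 0.2143, -0.0233]
eef_rot: [3.141, -0.0, 1.686]
force: [0.7, -0.9, -0.3]
gripper_width: -0.002
grasp_force: 0.0
```

```bash
python3 - <<'E'
from h import *
s=cap('side','side4'); w=cap('wrist','wrist4'); st=robot.get_state(); print(st['tcp_pos'],st['force'])
t=st['tcp_pos']
for z in(.02,.025,.03): print(z,proj(s,t+[-.0011,.0095,z]),proj(w,t+[-.0011,.0095,z]))
a=cv2.resize(s['color'][300:370,230:300],(560,560),interpolation=cv2.INTER_CUBIC)
g=s['color'][320:365,250:280].mean(2).astype(int); print(g[::2,4:26:2])
E
```

```text
[ 0.52405704  0.21427456 -0.0233165 ] [-0.16051167 -0.38348709 -1.09771649]
0.02 [[263.8963083  360.74348419]] [[280.78901262 259.64807173]]
0.025 [[263.86070424 357.70525516]] [[280.76803653 264.56921315]]
0.03 [[263.82489012 354.64910082]] [[280.745805   269.78489098]]
[[22 30 27 27 52 73 36 27 31 27 17]
 [23 17 22 23 37 51 25 25 23 33 28]
 [24 29 21 30 21 26 24 21 29 23 21]
 [28 29 30 28 26 21 23 24 27 18 26]
 [25 28 21 26 15 18 32 19 19 27 27]
 [27 20 38 54 30 37 36 25 30 19 31]
 [32 39 70 66 38 62 65 46 35 29 40]
 [28 35 71 78 42 68 79 53 23 25 33]
 [27 37 72 76 42 71 80 54 30 24 37]
 [29 40 71 77 43 67 76 51 28 27 40]
 [35 35 69 75 49 73 82 52 27 21 39]
 [36 33 72 78 45 71 79 50 33 20 47]
 [38 32 72 77 47 70 81 58 31 30 53]
 [36 39 71 75 43 71 83 56 23 33 56]
 [43 40 69 75 41 65 78 59 28 38 51]
 [54 56 74 77 47 68 81 61 47 54 56]
 [61 56 71 78 44 68 82 66 57 55 60]
 [57 57 66 60 50 57 65 58 61 57 58]
 [54 59 52 56 57 56 57 54 57 56 56]
 [58 58 57 63 55 59 57 60 59 57 60]
 [64 70 62 54 60 61 59 52 57 57 61]
 [73 79 63 60 57 56 59 57 60 56 59]
 [74 74 71 63 56 60 54 55 55 59 56]]
```

Request:
drive_tool(series=[[[0,0,0.001,0,0,0,-1],[0,0,0.001,0,0,0,-1],[0,0,0.001,0,0,0,-1],[0,0,0.0005,0,0,0,-1],[0,0,0,0,0,0,-1],[-0.005,0,0,0,0,0,-1],[-0.005,0,0,0,0,0,-1],[-0.003,0,0,0,0,0,-1]]])

```text
time: 9.5
tcp_pos: [0.5256, 0.2009, -0.0269]
eef_rot: [3.142, -0.0, 1.686]
force: [0.2, -1.4, 0.8]
gripper_width: 0.002
grasp_force: 0.0
```

Request:
drive_tool(series=[[[-0.003,0,0,0,0,0,-1],[-0.003,0,0,0,0,0,-1],[-0.003,0,0,0,0,0,-1],[-0.003,0,0,0,0,0,-1],[-0.003,0,0,0,0,0,-1],[-0.003,0,0,0,0,0,-1],[-0.003,0,0,0,0,0,-1],[0,0,0,0,0,0,-1]]])

```text
time: 10.5
tcp_pos: [0.5279, 0.1807, -0.0268]
eef_rot: [3.142, -0.0, 1.686]
force: [-0.3, 3.8, 1.3]
gripper_width: -0.003
grasp_force: 1.4
```

```bash
python3 - <<'E'
from h import *
s=cap('top','top5'); w=cap('wrist','wrist5'); st=robot.get_state(); print(st['tcp_pos'],st['force'])
cv2.imwrite('pics/w5.png',np.hstack([cv2.resize(w['color'][180:330,200:370],(408,360)),cv2.resize(s['color'][200:280,160:247],(392,360),interpolation=cv2.INTER_CUBIC)])[:,:,::-1])
E
```

```text
[ 0.52786992  0.18067659 -0.02682586] [-0.25958379  2.86252475  0.82484441]
```

View pics/w5.png

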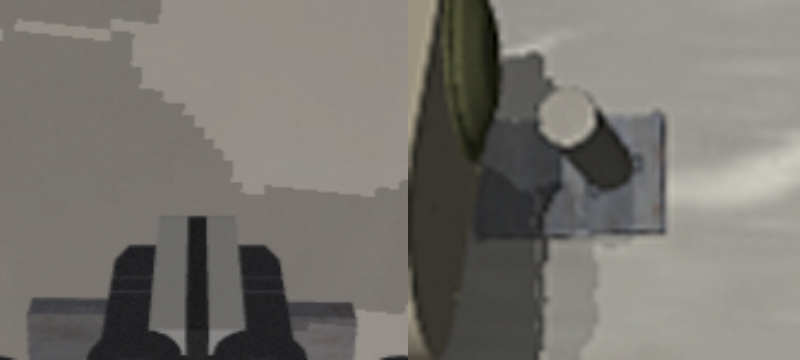

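Contact is made and the plate slides at about 3 N. Its leading edge moved from column 212 to 217, about 14 mm, and it is still square. I push on about 64 mm with a slight lateral correction.

Request:
drive_tool(series=[[[-0.004,-0.0005,0,0,0,0,-1],[-0.005,-0.0007,0,0,0,0,-1],[-0.005,-0.0007,0,0,0,0,-1],[-0.005,-0.0007,0,0,0,0,-1],[-0.005,-0.0007,0,0,0,0,-1],[-0.005,-0.0007,0,0,0,0,-1],[-0.004,-0.0006,0,0,0,0,-1],[-0.003,-0.0004,0,0,0,0,-1]]])

```text
time: 11.6
tcp_pos: [0.5271, 0.1444, -0.0268]
eef_rot: [3.141, -0.0, 1.686]
force: [-0.4, 5.6, -0.1]
gripper_width: -0.0
grasp_force: 2.2
```

```bash
python3 - <<'E'
from h import *
c=cap('top','top6'); st=robot.get_state(); print(st['tcp_pos'],st['force'])
g=c['color'].mean(2)
for f in('top0','top5','top6'):
    a=load(f)['color'].mean(2)
    # leading (right) edge: first bright->dark scanning leftward from the rest
    e=[]
    for r in (228,232,236,240,244,248):
        row=cv2.GaussianBlur(a,(3,3),0)[r]; k=next(i for i in range(262,190,-1) if row[i]<118); e.append((k,r))
    print(f,e,plane(c,e,.006)[:,:2].round(4).tolist())
E
```

```text
[ 0.52710419  0.14402963 -0.02682468] [0.46354495 4.05140118 1.09185708]
top0 [(212, 228), (212, 232), (211, 236), (211, 240), (211, 244), (211, 248)] [[0.5587, 0.0883], [0.5496, 0.0875], [0.5404, 0.089], [0.5314, 0.0882], [0.5224, 0.0874], [0.5134, 0.0867]]
top5 [(217, 228), (216, 232), (216, 236), (216, 240), (216, 244), (216, 248)] [[0.5594, 0.0771], [0.5501, 0.0786], [0.541, 0.0778], [0.532, 0.0771], [0.523, 0.0763], [0.514, 0.0756]]
top6 [(231, 228), (232, 232), (232, 236), (232, 240), (232, 244), (233, 248)] [[0.5611, 0.0457], [0.5521, 0.0427], [0.543, 0.042], [0.534, 0.0413], [0.525, 0.0407], [0.5161, 0.0377]]
```

```bash
cat >> h.py <<'E'
def lead(f,rows):
    c=load(f); a=cv2.GaussianBlur(c['color'].mean(2).astype(np.float32),(3,3),0); e=[]
    for r in rows:
        k=next(i for i in range(265,190,-1) if a[r,i]<122); e.append((k+(122-a[r,k])/(a[r,k+1]-a[r,k]),r))
    P=plane(c,e,.006); s,b=np.polyfit(P[:,0],P[:,1],1); return np.arctan(s),P,s*.545+b
E
python3 - <<'E'
from h import *
for f in('top0','top5','top6'):
    y,P,m=lead(f,range(228,250,1)); print(f,'edge yaw',y,'y at x=.545',m,np.ptp(P[:,1]))
a=load('top6')['color']; cv2.imwrite('pics/t6.png',cv2.resize(a[195:275,165:310],None,fx=5.5,fy=5.5,interpolation=cv2.INTER_CUBIC)[:,:,::-1])
E
```

```text
top0 edge yaw 0.06762605657978431 y at x=.545 0.08703326232309466 0.0038006818795954522
top5 edge yaw 0.050724948833103314 y at x=.545 0.0761374186523391 0.002527035983491077
top6 edge yaw 0.15148807236120918 y at x=.545 0.0416754500749577 0.00847984381291178
```

View pics/t6.png

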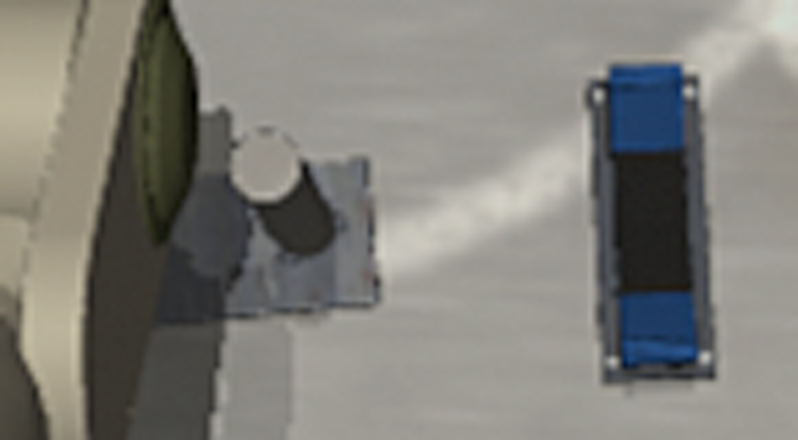

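```bash
cat >> h.py <<'E'
RC=np.array([.5495,-.0727]); RX=np.array([-.114,.9935]); RY=np.array([.9935,.114])
def rel(p): d=np.asarray(p)[...,:2]-RC; return np.stack([d@RX,d@RY],-1).round(4)
E
python3 - <<'E'
from h import *
c=load('top6'); f=lambda a:np.array(a,float)/5.5+[165-.4,195-.4]
E=plane(c,f([(370,158),(379,301)]),.006); print('edge',rel(E),rel(E.mean(0)))
print('bar end',rel(plane(c,f((266,164)),.134)))
print('foot',rel(plane(c,f([(590,80),(697,78),(713,377),(605,380)]),.006)),'floor',rel(plane(c,f([(613,152),(684,152),(691,292),(621,292)]),.015)))
E
```

```text
edge [[ 0.1139  0.0356]
 [ 0.1125 -0.0236]] [0.1132 0.006 ]
bar end [[0.1411 0.0092]]
foot [[ 0.022   0.0632]
 [-0.0222  0.0615]
 [-0.0205 -0.0623]
 [ 0.023  -0.0609]] floor [[ 0.0144  0.0306]
 [-0.0144  0.0289]
 [-0.0136 -0.0286]
 [ 0.0146 -0.027 ]]
```

The workpiece is square to the rest. Its edge is 113 mm before the trough and the bar is about 9 mm off centre, so I push about 31 mm more.

Request:
drive_tool(series=[[[-0.004,-0.001,0,0,0,0,-1],[-0.005,-0.001,0,0,0,0,-1],[-0.005,-0.001,0,0,0,0,-1],[-0.005,-0.001,0,0,0,0,-1],[-0.005,-0.001,0,0,0,0,-1],[-0.004,-0.001,0,0,0,0,-1],[-0.003,-0.0005,0,0,0,0,-1],[0,0,0,0,0,0,-1]]])

```text
time: 12.65
tcp_pos: [0.5241, 0.1126, -0.0269]
eef_rot: [-3.141, 0.0, 1.686]
force: [-0.8, 3.3, 1.6]
gripper_width: 0.003
grasp_force: 1.6
```

Request:
drive_tool(series=[[[0.01,0,0,0,0,0,-1],[0.03,0,0,0,0,0,-1],[0.03,0,-0.01,0,0,0,-1],[0,0,-0.03,0,0,0,-1],[0,0,-0.04,0,0,0,-1],[0,0,-0.04,0,0,0,-1],[0,0,0,0,0,0,-1],[0,0,0,0,0,0,-1]]])

```text
time: 13.65
tcp_pos: [0.5156, 0.1822, 0.0924]
eef_rot: [-3.14, 0.0, 1.687]
force: [0.7, 0.3, -0.1]
gripper_width: 0.003
grasp_force: 0.0
```

```bash
python3 - <<'E'
from h import *
c=cap('top','top7'); w=cap('wrist','wrist7'); st=robot.get_state(); print(st['tcp_pos'],st['force'])
a=cv2.resize(c['color'][195:275,180:310],(800,492),interpolation=cv2.INTER_CUBIC)[:,:,::-1]
cv2.imwrite('pics/t7.png',a)
E
```

```text
[0.51546404 0.18208277 0.09183743] [-0.39012626  0.0796732  -0.53907063]
```

View pics/t7.png

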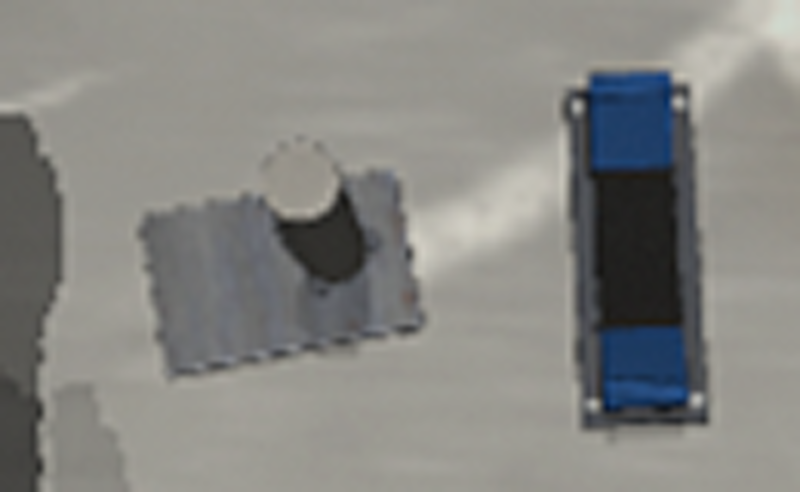

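```bash
python3 - <<'E'
from h import *
c=load('top7'); k=800/130; f=lambda a:np.array(a,float)/k+[180-.4,195-.4]
P=plane(c,f([(145,215),(400,173),(422,323),(172,371)]),.006)
print(np.linalg.norm(np.diff(P,axis=0),axis=1)); d=P[0]-P[1]+P[3]-P[2]; e=P[1]-P[2]+P[0]-P[3]
print('yaw x',np.arctan2(d[1],d[0]),'from y',np.arctan2(e[1],e[0])+np.pi/2,'rest 1.685')
print('tip edge',P[1:3].mean(0),rel(P[1:3].mean(0)),'back edge',P[[0,3]].mean(0),rel(P[[0,3]].mean(0)),'bar end',plane(c,f((302,180)),.134),rel(plane(c,f((302,180)),.134)),'floor',rel(plane(c,f([(597,172),(671,172),(681,323),(602,323)]),.015)).mean(0))
E
```

```text
[0.0941883  0.05615552 0.09168052]
yaw x 1.8062043533502412 from y 1.8059065407195845 rest 1.685
tip edge [0.54750996 0.01004699 0.006     ] [0.0824 0.0075] back edge [0.5258356  0.10041137 0.006     ] [ 0.1747 -0.0038] bar end [[0.54542146 0.03759178 0.134     ]] [[0.11   0.0085]] floor [0.000125 0.001275]
```

The top crop shows the plate yawed about 0.12 rad relative to the rest, with corners at (145,215), (400,173), (422,323) and (172,371). I square it by pushing low at the protruding side of the back edge with the flat shut fingers.

Request:
drive_tool(series=[[[0,0.017,0.03,0,0,0,-1],[0,0,0.04,0,0,0,-1],[0,0,0.03,0,0,0,-1],[-0.01,0,0.014,0,0,0,-1],[-0.018,0,0.0045,0,0,0,-1],[-0.015,0,0,0,0,0,-1],[-0.01,0,0,0,0,0,-1],[-0.003,0,0,0,0,0,-1]]])

```text
time: 14.75
tcp_pos: [0.54, 0.1276, -0.0247]
eef_rot: [3.14, 0.0, 1.685]
force: [-0.9, -0.9, -0.8]
gripper_width: -0.001
grasp_force: 0.0
```

Request:
drive_tool(series=[[[-0.003,0,0,0,0,0,-1],[-0.003,0,0,0,0,0,-1],[-0.003,0,0,0,0,0,-1],[-0.003,0,0,0,0,0,-1],[-0.003,0,0,0,0,0,-1],[-0.003,0,0,0,0,0,-1],[-0.001,0,0,0,0,0,-1],[0,0,0,0,0,0,-1]]])

```text
time: 15.75
tcp_pos: [0.5421, 0.1101, -0.0247]
eef_rot: [3.14, -0.001, 1.686]
force: [-0.8, 3.9, 5.5]
gripper_width: -0.002
grasp_force: 3.0
```

```bash
cat >> h.py <<'E'
def edge(f,band=.022):
    "leading edge line of the plate in the rest frame, from the last bright-to-dark step before the rest"
    c=load(f); a=cv2.GaussianBlur(c['color'].mean(2).astype(np.float32),(3,3),0); e=[]
    for r in range(222,250):
        for i in range(268,200,-1):
            if a[r,i]<122 and a[r,i-2]<122: e.append((i+(122-a[r,i])/(a[r,i+1]-a[r,i]),r)); break
    q=rel(plane(c,e,.006)); q=q[np.abs(q[:,0]-np.median(q[:,0]))<.01]; s,b=np.polyfit(q[:,1],q[:,0],1); return 'D',round(b,4),'slope',round(s,3),len(q)
E
python3 - <<'E'
from h import *
c=cap('top','top8'); st=robot.get_state(); print(st['tcp_pos'],rel(st['tcp_pos']),st['force'])
for f in('top6','top7','top8'): print(f,edge(f))
E
```

```text
[ 0.54215866  0.11009856 -0.02467381] [0.1824 0.0135] [-1.17679358  3.85905642  6.01545127]
top6 ('D', np.float64(0.1138), 'slope', np.float64(0.03), 26)
top7 ('D', np.float64(0.0836), 'slope', np.float64(0.09), 27)
top8 ('D', np.float64(0.0839), 'slope', np.float64(0.091), 27)
```

The tip is 2 mm too high and rides on the plate edge (6 N upward), and the plate has not moved. I back off, lower and push again.

Request:
drive_tool(series=[[[0.006,0,0,0,0,0,-1],[0.01,0,0,0,0,0,-1],[0,0,0.001,0,0,0,-1],[0,0,0.001,0,0,0,-1],[0,0,0,0,0,0,-1],[-0.004,0,0,0,0,0,-1],[-0.003,0,0,0,0,0,-1],[-0.002,0,0,0,0,0,-1]]])

```text
time: 16.8
tcp_pos: [0.5409, 0.1168, -0.0273]
eef_rot: [3.141, -0.001, 1.686]
force: [0.2, 5.7, 1.7]
gripper_width: -0.0
grasp_force: 2.2
```

Request:
drive_tool(series=[[[-0.002,0,0,0,0,0,-1],[-0.002,0,0,0,0,0,-1],[-0.002,0,0,0,0,0,-1],[-0.002,0,0,0,0,0,-1],[-0.001,0,0,0,0,0,-1],[0,0,0,0,0,0,-1],[0,0,0,0,0,0,-1],[0,0,0,0,0,0,-1]]])

```text
time: 17.8
tcp_pos: [0.5423, 0.1081, -0.0272]
eef_rot: [3.141, -0.001, 1.686]
force: [1.0, 5.2, 1.3]
gripper_width: -0.002
grasp_force: 2.2
```

```bash
python3 - <<'E'
from h import *
c=cap('top','top9'); st=robot.get_state(); print(st['tcp_pos'],rel(st['tcp_pos']),st['force'])
for f in('top8','top9'): print(f,edge(f))
E
```

```text
[ 0.54225003  0.10809683 -0.02716447] [0.1804 0.0134] [1.38902603 6.21368651 1.01845022]
top8 ('D', np.float64(0.0839), 'slope', np.float64(0.091), 27)
top9 ('D', np.float64(0.0752), 'slope', np.float64(0.105), 26)
```

```bash
cat >> h.py <<'E'
def pts(f):
    c=load(f); a=cv2.GaussianBlur(c['color'].mean(2).astype(np.float32),(3,3),0); e=[]
    for r in range(216,256):
        for i in range(268,200,-1):
            if a[r,i]<122 and a[r,i-2]<122: e.append((i+(122-a[r,i])/(a[r,i+1]-a[r,i]),r)); break
    return np.array(e)
E
python3 - <<'E'
from h import *
for f in('top7','top9'):
    e=pts(f); c=load(f); print(f,e.round(1)[::2].tolist()); print((1000*rel(plane(c,e,.006)))[::3].tolist())
    # lower (robot side) plate edge, per column
    a=c['color'].mean(2); print([(u,next(r for r in range(265,235,-1) if a[r,u]<118)) for u in range(208,250,4)])
E
```

```text
top7 [[242.3, 223.0], [244.6, 225.0], [244.6, 227.0], [244.7, 229.0], [245.1, 231.0], [244.9, 233.0], [245.9, 235.0], [246.1, 237.0], [245.7, 239.0], [247.1, 241.0], [247.6, 243.0], [247.7, 245.0], [248.2, 247.0], [241.9, 249.0], [237.2, 251.0], [221.9, 253.0], [215.0, 255.0]]
[[90.39999999999999, 35.0], [85.2, 27.799999999999997], [85.5, 21.0], [85.3, 14.1], [83.6, 7.1000000000000005], [84.6, 0.4], [81.4, -6.6], [80.8, -13.4], [79.60000000000001, -20.299999999999997], [101.0, -25.8], [138.5, -30.3]]
[(208, 255), (212, 255), (216, 254), (220, 253), (224, 253), (228, 250), (232, 252), (236, 251), (240, 249), (244, 248), (248, 247)]
top9 [[224.8, 216.0], [225.4, 218.0], [226.5, 220.0], [227.0, 222.0], [247.9, 224.0], [248.0, 226.0], [248.0, 228.0], [249.2, 230.0], [248.8, 232.0], [248.5, 234.0], [249.0, 236.0], [250.2, 238.0], [250.4, 240.0], [249.7, 242.0], [251.4, 244.0], [251.2, 246.0], [251.1, 248.0], [250.5, 250.0], [241.2, 252.0], [228.2, 254.0]]
[[129.20000000000002, 53.5], [127.1, 46.4], [124.7, 39.300000000000004], [77.5, 29.7], [78.10000000000001, 22.8], [75.89999999999999, 15.8], [77.7, 9.1], [75.5, 2.1], [74.1, -4.8], [73.7, -11.6], [72.8, -18.4], [72.6, -25.2], [95.69999999999999, -30.599999999999998], [140.4, -34.7]]
[(208, 265), (212, 265), (216, 265), (220, 257), (224, 254), (228, 253), (232, 252), (236, 252), (240, 252), (244, 250), (248, 250)]
```

The yaw error is now about 0.09 rad. One more small push, farther out on the same corner, to square it.

Request:
drive_tool(series=[[[0.008,0,0,0,0,0,-1],[0,0.005,0,0,0,0,-1],[-0.004,0,0,0,0,0,-1],[-0.003,0,0,0,0,0,-1],[-0.002,0,0,0,0,0,-1],[-0.002,0,0,0,0,0,-1],[-0.002,0,0,0,0,0,-1],[-0.001,0,0,0,0,0,-1]]])

```text
time: 18.85
tcp_pos: [0.5479, 0.1026, -0.0272]
eef_rot: [3.141, -0.001, 1.686]
force: [0.6, 4.3, 0.5]
gripper_width: 0.002
grasp_force: 2.2
```

```bash
python3 - <<'E'
from h import *
f='top10'; c=cap('top',f); st=robot.get_state(); print(st['tcp_pos'],rel(st['tcp_pos']),st['force'])
e=pts(f); q=1000*rel(plane(c,e,.006)); print(edge(f),q[::2].round(1).tolist())
a=c['color'].mean(2); print([(u,next(r for r in range(265,235,-1) if a[r,u]<118)) for u in range(220,256,2)])
E
```

```text
[ 0.54791242  0.10247595 -0.02717245] [0.1742 0.0184] [1.26581789 4.15937278 0.38647866]
('D', np.float64(0.0695), 'slope', np.float64(0.069), 25) [[121.3, 53.0], [118.9, 48.2], [118.1, 43.6], [117.4, 38.9], [117.6, 34.3], [70.2, 27.0], [72.0, 22.5], [71.5, 17.9], [70.6, 13.2], [69.4, 8.6], [69.5, 4.0], [70.7, -0.4], [70.4, -5.0], [67.8, -9.7], [67.5, -14.2], [67.3, -18.8], [68.2, -23.2], [70.5, -27.6], [87.0, -31.1], [112.7, -34.1]]Traceback (most recent call last):
  File "<stdin>", line 4, in <module>
StopIteration
```

The workpiece is now at D≈70 mm, yaw about 0.07 rad, bar within the trough width. Next is tipping: retreat, go up, then push the bar high.

Request:
drive_tool(series=[[[0.02,0,0,0,0,0,-1],[0.01,0,-0.01,0,0,0,-1],[0,-0.006,-0.035,0,0,0,-1],[0,-0.01,-0.035,0,0,0,-1],[0,0,-0.033,0,0,0,-1],[-0.02,0,0,0,0,0,-1],[-0.03,0,0,0,0,0,-1],[-0.015,0,0,0,0,0,-1]]])

```text
time: 19.9
tcp_pos: [0.5358, 0.0651, 0.0862]
eef_rot: [3.141, 0.0, 1.686]
force: [0.4, 1.0, 0.2]
gripper_width: 0.0
grasp_force: 0.0
```

```bash
python3 - <<'E'
from h import *
c=cap('top','top11'); s=cap('side','side11');w=cap('wrist','wrist11'); st=robot.get_state(); print(st['tcp_pos'],rel(st['tcp_pos']),st['force']); print(edge('top11'))
E
```

```text
[0.53566725 0.06575474 0.08575547] [0.1391 0.002 ] [ 0.03759941 -0.34834223  0.3881701 ]
('D', np.float64(0.0694), 'slope', np.float64(0.056), 25)
```

Request:
drive_tool(series=[[[-0.008,0,0,0,0,0,-1],[-0.006,0,0,0,0,0,-1],[-0.003,0,0,0,0,0,-1],[-0.003,0.0002,0,0,0,0,-1],[-0.003,0.0002,0,0,0,0,-1],[-0.003,0.0002,0,0,0,0,-1],[-0.003,0.0002,0,0,0,0,-1],[-0.003,0.0002,0,0,0,0,-1]]])

```text
time: 21.05
tcp_pos: [0.5405, 0.0338, 0.0857]
eef_rot: [3.141, 0.0, 1.686]
force: [-1.2, 1.8, 2.3]
gripper_width: 0.002
grasp_force: 1.2
```

```bash
python3 - <<'E'
from h import *
st=robot.get_state(); print(rel(st['tcp_pos']),st['force']); cap('top','top12');cap('side','side12'); print(edge('top12'))
E
```

```text
[0.1068 0.0032] [-1.20943674  1.79781433  2.26935666]
('D', np.float64(0.0642), 'slope', np.float64(-0.175), 28)
```

Force is about 2–3 N, so it is tipping. I continue gently.

Request:
drive_tool(series=[[[-0.004,0.0003,0,0,0,0,-1],[-0.004,0.0003,0,0,0,0,-1],[-0.004,0.0003,0,0,0,0,-1],[-0.004,0.0003,0,0,0,0,-1],[-0.004,0.0003,0,0,0,0,-1],[-0.004,0.0003,0,0,0,0,-1],[-0.004,0.0003,0,0,0,0,-1],[-0.004,0.0003,0,0,0,0,-1]]])

```text
time: 22.15
tcp_pos: [0.5465, 0.0021, 0.0856]
eef_rot: [-3.141, 0.0, 1.686]
force: [-0.5, 0.1, 1.1]
gripper_width: 0.0
grasp_force: 0.5
```

```bash
python3 - <<'E'
from h import *
st=robot.get_state(); print(rel(st['tcp_pos']),st['force']); cap('top','top13');s=cap('side','side13')
g=s['color'].mean(2)
for f in('side0','side11','side13'):
    a=load(f)['color'].mean(2).astype(int); print(f); print(a[225:345:6,240:320:5])
E
```

```text
[0.0747 0.0056] [-0.52753325  0.12366814  1.13876639]
side0
[[127 125 127 127 125 129  75  57  46  47  53 109 109 112 131 126]
 [127 127 129 121 118 116 114 113 123 127 130 131 126 128 133 131]
 [147 130 136 113  57  71 102  84 104 120 123 126 130 130 131 100]
 [158 160 158 127  43  62  59  59 104 127 127 131 132 130  68  48]
 [129 123 148 130  36  62  61  56  35  35  33  30  32  63  44  43]
 [128 125 127  68  50  57  64  61  39  33  38  31  28  44  33  31]
 [127 132 128 114 119  56  61  58  74  69  64  54  58  52  50  47]
 [128 127 129 124 129  57  65  57 121 130 132 128 132 132 135 133]
 [128 128 130 131 133  56  62  59 133 140 132 133 133 131 132 131]
 [128 128 132 131 130  56  57  59 139 155 132 132 132 130 132 133]
 [128 126 133 131 129  57  60  56 139 164 139 137 127 131 131 130]
 [127 127 129 124 134  59  56  62 131 160 143 132 129 129 134 131]
 [127 125 127 129 125  60  62  59 128 148 135 130 131 136 135 131]
 [126 127 125 123  89  58  60  59  83  93  86 113 134 135 136 135]
 [128 127 124  98  56  55  58  58  74  77  72 123 137 136 134 134]
 [121 127 124  90  72  57  74  91  
[... 2296 characters left out ...]
  63  68  61  56  62  59  59]
 [ 79  77  82  79  79  79  58  65  70  76  66  60 100  67  58  62]
 [ 75  79  81  79  78  79  56  60  67  71  62  55  57  60  59  63]
 [ 77  71  76  73  72  77  62  60  68  58  57  57  63  63  64  58]
 [137 138 112  90  83  83  78  79  87  81  77  78  76  78  82  82]
 [132 137 134 136 137 137 137 143 118  95  75  79  80  79  78  78]
 [137 134 137 136 140 137 138 138 141 145 137 140 135 107  84  77]
 [133 134 136 137 135 136 140 144 141 142 137 139 140 142 142 143]
 [134 132 136 133 135 139 140 139 138 136 137 140 137 141 139 139]
 [135 135 136 133 135 136 136 138 134 137 137 138 140 143 137 137]
 [136 138 133 135 133 134 134 131 136 135 134 135 138 139 133 137]]
```

Request:
drive_tool(series=[[[-0.004,0.0003,0,0,0,0,-1],[-0.004,0.0003,0,0,0,0,-1],[-0.004,0.0003,0,0,0,0,-1],[-0.004,0.0003,0,0,0,0,-1],[-0.004,0.0003,0,0,0,0,-1],[-0.003,0.0002,0,0,0,0,-1],[-0.003,0.0002,0,0,0,0,-1],[-0.003,0.0002,0,0,0,0,-1]]])

```text
time: 23.25
tcp_pos: [0.552, -0.0263, 0.0856]
eef_rot: [3.142, 0.0, 1.687]
force: [0.5, 1.0, -0.0]
gripper_width: 0.001
grasp_force: 0.0
```

Request:
drive_tool(series=[[[-0.003,0.0002,0,0,0,0,-1],[-0.003,0.0002,0,0,0,0,-1],[-0.003,0.0002,0,0,0,0,-1],[-0.003,0.0002,0,0,0,0,-1],[-0.003,0.0002,0,0,0,0,-1],[0,0,0,0,0,0,-1],[0,0,0,0,0,0,-1],[0,0,0,0,0,0,-1]]])

```text
time: 24.25
tcp_pos: [0.5546, -0.0408, 0.0856]
eef_rot: [-3.142, -0.0, 1.687]
force: [0.3, 0.1, 0.4]
gripper_width: 0.002
grasp_force: 0.0
```

```bash
python3 - <<'E'
from h import *
st=robot.get_state(); print(rel(st['tcp_pos']),st['force']); c=cap('top','top14');s=cap('side','side14')
print(s['color'].mean(2).astype(int)[225:345:6,240:320:5])
E
```

```text
[0.0311 0.0087] [0.26336065 0.05450179 0.44987338]
[[137 131 139 134 137 128  50  48  41  62  49  82  91 120 135 141]
 [134 136 136 133 128 122  51  48  53  47  52  50  65 137 142 140]
 [159 141 145 124  42 122  51  49  52  53  50  51  65 140 140  99]
 [167 168 169 135  45  44  44  51  48  51  50  50  69 138  58  50]
 [138 132 156 140  37  39  51  51  50  48  50  50  49  52  39  47]
 [133 132 134  62  43  40  48  48  47  50  50  48  49  45  42  39]
 [136 124 105  70  71  80  51  53  56  51  51  53  49  42  35  50]
 [105  80  74  75  83  81  50  52  48  45  50  48  51  61  60  60]
 [ 78  75  76  79  74  79  65  58  54  56  49  51  84  75  60  59]
 [ 79  79  80  77  76  80  81  92 105 161 142 126  65  56  58  61]
 [104  77  80  75  82  78  74  81 168 172 147  83  78  78  77  68]
 [137 135 140 134 139 127  96  78  89  95  82  78  77  79  80  78]
 [134 134 137 135 138 135 143 143 161 131  83  77  77  81  80  78]
 [133 138 132 135 136 136 142 148 153 143 139 142 145 126  88  83]
 [134 137 135 136 135 138 138 140 144 143 137 144 145 141 142 141]
 [133 133 139 136 139 139 137 142 141 142 139 141 139 139 136 142]
 [134 139 135 137 139 133 140 143 138 140 138 143 137 142 144 141]
 [132 135 135 135 134 137 139 139 136 137 138 137 134 139 137 141]
 [133 135 132 134 128 132 136 134 133 137 134 139 137 142 139 133]
 [134 136 132 130 130 135 134 130 133 133 135 135 137 134 134 133]]
```

It has gone over: the plate's underside now faces the side camera as an upright rectangle. I retreat up and back.

Request:
drive_tool(series=[[[0,0,-0.04,0,0,0,-1],[0,0,-0.04,0,0,0,-1],[0.03,0,-0.04,0,0,0,-1],[0.04,0,-0.02,0,0,0,-1],[0.045,0,0,0,0,0,-1],[0.045,0,0,0,0,0,-1],[0.045,0,0,0,0,0,-1],[0,0,0,0,0,0,-1]]])

```text
time: 25.35
tcp_pos: [0.5303, 0.1652, 0.2257]
eef_rot: [3.142, -0.0, 1.69]
force: [0.3, 0.0, 0.2]
gripper_width: 0.003
grasp_force: 0.0
```

```bash
python3 - <<'E'
from h import *
st=robot.get_state(); print(st['tcp_pos'],st['force']); c=cap('top','top15');s=cap('side','side15')
a=c['color'].astype(int)
print('top gray rows208-262 cols 225-320'); print(a.mean(2).astype(int)[206:268:3,228:318:4])
o=load('top0')['color'].astype(int); d=(np.abs(a-o).sum(2)>60).astype(np.uint8); d[:, :200]=0
print('changed near mandrel,nut,spray,other', [int(d[y0:y1,x0:x1].sum()) for x0,x1,y0,y1 in((255,278,160,187),(208,230,288,307),(340,382,190,236),(255,300,275,320))])
print('side'); print(s['color'].mean(2).astype(int)[210:290:4,236:320:4])
E
```

```text
[0.53028538 0.16521241 0.22565296] [0.29473154 0.01571895 0.21517765]
top gray rows208-262 cols 225-320
[[146 147 148 147 147 147 147 147 148 152 152 149 120 123 116 127 181 187
  160 146 173 191 176]
 [151 150 152 151 148 148 147 148 147 147 147 118  74  78  77  54 159 165
  144 140 145 177 174]
 [147 147 148 148 149 149 150 147 146 145 145  75  57  65  66  65 153 148
  143 141 139 162 168]
 [153 155 157 158 154 155 147 150 147 145 146 107  56  64  65  72 111 145
  146 144 143 143 156]
 [150 149 147 148 149 157 115 154 152 154 160 130  53  65  65  64 109 148
  144 141 138 137 149]
 [147 149 151 153 152 157  56 152 156 170 175 145  58  69  70  58  87 149
  145 144 145 140 140]
 [149 152 153 153 152 114  68 155 176 192 190 124  47  23  21  32  87 103
   99 103 111 114 136]
 [147 147 150 147 148 159 104 131 139 110 104  99 113 118 122 124 129 134
  136 142 148 134 141]
 [145 145 149 155 167 183 117 125 127 129 135 139 145 151 155 157 150 148
  141 135 129 123 139]
 [148 149 156 166 181 201 109 158 152 149 141 133 128 124 121 119 115 109
  106  99  89  75 141]
 [157 168 181 190 194 197 
[... 2179 characters left out ...]
1 133 120  49  57  57  51  54  52  52  54  52  51  56  50  52
   51  49  76]
 [130 133 134 137 132 130 137 149  62  51  52  50  47  48  49  45  66  70
   66  55  51]
 [134 134 137 133 134 129 131 142  62  55  48  52  44  51  52  53  89 137
  138 143 136]
 [128 132 132 134 131 134 135 139  65  49  50  48  51  47  53  50  82 134
  139 138 136]
 [133 136 132 133 135 138 135 104  75  78  79  75  74  67  56  60 103 122
  123 137 137]
 [134 131 134 134 138 135 136 133 135 151 165 170 163 143 136 136 140 136
  139 138 136]
 [135 135 133 139 135 135 135 136 135 138 157 169 171 153 141 143 136 136
  136 140 137]
 [131 134 132 136 135 132 135 136 134 134 147 167 169 162 143 142 136 138
  136 137 136]]
```

```bash
python3 - <<'E'
from h import *
c=load('top15'); a=c['color'].mean(2)
p=load('top7')['color'].astype(int); d=np.abs(c['color'].astype(int)-p).sum(2)>60; print('other vs top7',d[278:316,258:298].sum())
for u in range(258,316,6): print(u,a[218:246,u].astype(int).tolist())
for L in((.02,-.02),(0,0),(.1,0)): pass
pt=lambda D,l,z:np.r_[RC+D*RX+l*RY,z]
print('floor edges px',proj(c,[pt(0,.03,.015),pt(0,-.03,.015),pt(0,0,.028)]).round(1))
for uv in((306,227),(252,220),(252,248),(314,232)): print(uv,rel(plane(c,uv,.028)))
E
```

```text
other vs top7 0
258 [154, 153, 152, 153, 156, 161, 165, 172, 186, 142, 98, 111, 125, 136, 150, 156, 139, 125, 116, 105, 82, 55, 98, 130, 132, 126, 143, 153]
264 [154, 159, 162, 170, 179, 187, 192, 198, 170, 110, 100, 120, 129, 143, 156, 149, 135, 123, 111, 94, 65, 54, 117, 135, 128, 137, 147, 150]
270 [169, 171, 174, 174, 177, 178, 182, 188, 138, 98, 113, 125, 136, 147, 151, 136, 122, 114, 103, 79, 58, 116, 135, 130, 138, 148, 150, 150]
276 [53, 51, 55, 58, 41, 23, 47, 50, 86, 113, 124, 132, 145, 152, 144, 128, 119, 108, 94, 55, 37, 42, 56, 64, 66, 65, 68, 81]
282 [65, 64, 64, 68, 48, 26, 20, 81, 109, 120, 128, 140, 154, 109, 112, 125, 115, 101, 79, 42, 21, 30, 32, 32, 32, 30, 31, 31]
288 [64, 63, 63, 58, 38, 24, 32, 90, 118, 124, 130, 145, 157, 144, 127, 119, 107, 89, 48, 18, 29, 31, 32, 30, 30, 31, 30, 32]
294 [151, 155, 157, 155, 152, 157, 118, 101, 120, 131, 143, 152, 149, 134, 121, 112, 98, 70, 51, 102, 117, 116, 139, 143, 141, 141, 138, 137]
300 [144, 145, 146, 145, 147, 116, 99, 113, 125, 136, 150, 157, 141, 126, 116, 106, 84, 57, 50, 114, 131, 128, 149, 159, 158, 155, 152, 151]
306 [139, 142, 142, 143, 127, 100, 107, 123, 132, 146, 156, 148, 132, 121, 110, 95, 64, 50, 112, 134, 128, 144, 155, 157, 155, 153, 152, 152]
312 [137, 142, 143, 140, 131, 128, 114, 103, 114, 134, 149, 139, 123, 115, 102, 75, 121, 145, 141, 146, 149, 149, 150, 152, 153, 153, 153, 151]
floor edges px [[282.5 222.1]
 [284.2 248.7]
 [283.4 234.3]]
(306, 227) [[-0.0507  0.0134]]
(252, 220) [[0.0674 0.036 ]]
(252, 248) [[ 0.0704 -0.0264]]
(314, 232) [[-0.0675  0.0012]]
```

```bash
python3 -c "
from workcell import robot
print(robot.sign_off())"
```

```text
the job is handed in; nothing more can be done
None
```

The workpiece was slid to the blue rest and tipped over: its bar lies in the trough with the free end well past it, the plate stands on edge, the bystanders did not move, and the job is handed in at about 25 s with the robot clear. I viewed 11 pictures, one over the limit of 10.

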